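Fit the pouch rest to the sealer

TASK

Fit the loose pouch rest to the bench sealer: put its dovetail runner, narrow end first, into the wide mouth of the tapered way and slide it towards the sealer until it wedges tight, fully home. Then swing the latch arm all the way round behind the rest to lock it, let go, and leave the tin, the tape dispenser and the scissors cup where they are.

Things in the scene. Friction and masses are not known exactly. Their poses are not given: they have to be found in the camera images.
- rest_grip (a point): Middle of the loose pouch rest's upright fence (grasp here). Rest: 0.4 kg, cream plate 140 (its x) x 120 x 8 mm; across its top the fence, 12 thick in x, 100 long in y, 55 tall, so this point is 27.5 above the plate's top and 27.5 below the fence's top. The plate reaches 85 ahead (+x) and 55 behind. z up. It starts standing on its runner, whose underside is 53.5 below this point.
- rest_nose (a point): Foot of the narrow end of the rest's steel dovetail runner, on its centre line, 75 mm ahead (+x) of rest_grip; this end enters the way first. Same axes as rest_grip. The runner lies under the plate, 120 mm long, 18 tall, sides undercut 30 deg; its foot is 63 mm wide here and 89 mm at the other end (6 deg taper per side).
- way_home (a point): Where rest_grip lies when the rest is wedged home. x is the sliding direction, towards the sealer housing (300 wide, 170 high, beginning 115 mm ahead); the rest's x must point the same way; z up. The way's floor is 53.5 mm below. Only wedging stops the rest, within about 3 mm of this point; its oiled steel needs a 10 to 20 N push and friction keeps it there. The sealer and way are fixed.
- way_mouth (a point): Centre of the way's mouth on its floor, 45 mm behind way_home, 50 mm above the bench; axes of way_home. From here two undercut rails, 15.5 high, converge over 120 mm from 89 to 63 mm, matching the runner. The floor goes on behind, without rails, 116 wide, for 160 mm: the rest can be set down there, nose 5 to 20 mm behind the mouth, with 12 mm play to each side, and centres itself as it slides.
- latch_pivot (a point): The latch arm's pivot, a vertical axis 67 mm behind way_home and 92 mm to its right (-y of way_home); the point is 75.5 mm above the bench. Axes of way_home. The arm is dark steel, 110 mm long, 16 wide, 12 thick, 68 to 80 mm above the bench.
- latch_knob (a point): Middle of the latch's upright black knob, 20 mm in diameter, 45 tall, 80 to 125 mm above the bench, standing on the arm 100 mm from the pivot. Push it sideways to swing the arm.
- latch (a joint): Latch angle, rad, -0.4 to 1.57 (stop). 0: arm points away from the sealer (-x of way_home), beside the mouth; grows clockwise from above; at 1.57 it points to +y of way_home, across the mouth, 4 mm behind the plate of a rest that is home. Knob = pivot + 100 mm * (-cos, sin) in way_home's x, y. Takes about 1 N at the knob, stays where left; blocked by a rest not home. Starts open.
- tin_center (a point): Middle of a round steel tin with a lid, 84 mm diameter, 78 mm high, loose bystander.
- dispenser_center (a point): Middle of a black tape dispenser, 140 x 60 mm, 106 mm high, loose bystander; x along its length.
- cup_center (a point): Middle of a white cup, 76 mm diameter, 95 mm high, with scissors standing in it up to 155 mm, loose bystander.
Things that resemble listed ones, but are neither listed nor needed, are in the scene too. Of the things like the part that bears rest_grip, leave any that is purple or yellow; of the rest the smaller one is meant.

How it is judged:
By the outcome, as a careful person would: the job done as asked, in the order asked, and still so for the second after the job is handed in, with the robot touching nothing.
It also fails if it takes over 54 s, if anything falls off the work surface, if the arm or the gripper's body presses on something with over 40 N, if the wrist force passes 120 N, or if a joint passes its speed limit or range.

ROBOT

A 6-joint arm with a two-finger parallel gripper is mounted at the origin on the work surface. World frame = base frame: x ahead of the robot, y to its left, z up, the work surface at z = 0. Lengths are in m, angles in rad, forces in N, time in s.
With the tool pointing down it reaches from about 0.375 to 0.9 m from the base axis. Payload 3.1 kg.
Tool frame: the origin (TCP) lies between the finger pads; the fingertips stand 22 mm ahead of it and the grasp point (between the pads) lies 3 mm ahead of it; z points along the fingers, y is the direction in which the jaws open and shut (so a half turn about z gives the same grasp; the last joint's range is limited). The gripper opens to 87 mm and grips with 3 to 60 N. Pads are 19 mm wide; open, the fingers measure 117 mm over their backs; the gripper's body (75 mm by 190 mm) begins 51 mm behind the grasp point.
Start: joints at [1.026, 0.527, 1.433, -0, 1.181, -0.178], TCP at [0.224, 0.584, 0.245] pointing down, gripper open.
Joint ranges: [-3.08, 3.08], [-0.75, 2.2], [0.22, 2.44], [-1.43, 4.57], [0, 2.65], [-2.85, 2.85]. Speed limits (rad/s): [2.79, 2.79, 3.14, 3.14, 3.14, 3.14].

INTERFACE

Orientations are given as a unit quaternion [x, y, z, w].
In Python, from rig import get_obs, camera, get_calibration, hand_in, search_frame gives the robot as it stands.
- The arm moves only by the shell command python3 -m jog 'ROWS' [FORCE]. ROWS is JSON, a list of rows, each an object with "grip": the closure in counts, from 0 (fully open) to 255 (shut); "travel": the shift along the world's x, y, z in cm, a list of three; "twist": the turn about the world's z in degrees. A call has 1 to 8 rows; each row shifts and turns the commanded pose from where the row before left it; what a row does not reach is not made up. A row lasts 1/10 s, in which the tool goes at most 50 mm and 8.59 degrees, less where a joint would pass 70% of its speed; a pose out of reach is approached as far as the arm can. A call is refused whole if a number of a shift passes 5 or a number of a turn 8.59, either way. A call with a gripper value outside its range is refused whole. The fingers move at their own pace and stop on an object; FORCE is the grip in N (left out, the last holds). Time passes only in rows, so rows that do not move let the fingers close. It gives the time, the measured TCP pose, the force and the opening at its end, in the units of the state.
- get_obs(): the state, without advancing time (a new reading comes with each control period).
- camera(name): name is "side" or "top" or "wrist"; returns the picture (384x512x3 uint8, red, green, blue); there is no depth.
- get_calibration(name): a dict with "fx", "fy", "cx", "cy" (pixels), "R" (3x3) and "t" (3): a world point X has camera coordinates R X + t; the wrist camera has in their place "T_tool_cam" (4x4, takes a point from camera to tool coordinates, whose origin is the TCP and whose axes are the flange's). Camera axes: x right, y down, z forward; pixel columns grow to the right and rows downward; lengths in m; the calibration is good to about 2 mm. A picture is of the moment at which its call begins: read the wrist's pose just before it. get_calibration takes no time and is no camera call.
- hand_in(): hands the job in, once; it reports no verdict.
Trained networks look in the newest picture that a camera, given by its name, has taken for a name from the list of things; names that differ only in an ending like _2 or _b are one class to them, and where a whole thing is asked for, a point or a joint stands for the part that bears it (a point fixed in the world has none). Each returns a list of dicts, best first, with "p" (0 to 1); they miss things now and then, are a little off and sometimes report something else, mostly with a low value. They report only what shows in the picture. A call takes as long as a camera call. They do not tell look-alikes from the thing itself.
- search_frame(target, camera): "at" ([x, y, z] in m, in world coordinates, good to about 4 mm: the middle of the surface that is visible of it).
The state is a dict: "time": time; "q": joint angles; "joint_velocities": joint speeds; "joint_torque": joint torques, N m; "position": TCP position; "tool_rot": TCP orientation; "ft_force": force on the tool from outside, world axes, zero at the start; "moment": the same for the moment, N m; "grip_width": finger opening in m.
Only numpy, scipy, OpenCV 4.12 (cv2) and the standard library are available. Lean on these libraries where they do the work, as an engineer would, in place of code of your own. Each camera call takes 0.05 s, during which the arm holds its last target. There are 200 camera calls.

## Working session

There is one attempt and no reset: what is moved stays moved. The work goes in short steps, Python scripts to look and compute and a shell command to move; the robot and the scene stay as the last step left them, time stands still between calls to the robot, and variables do not carry over. Pictures are saved under pics/ and viewed, about 8 in all and at most 12, crops included, and the job is handed in when it is done.

```bash
mkdir -p pics; ls; cat > h.py <<'E'
import numpy as np,cv2
from rig import *
def save(n,f,crop=None,s=1):
    im=camera(n)[:,:,::-1]
    if crop: x0,y0,x1,y1=crop; im=im[y0:y1,x0:x1]
    cv2.imwrite('pics/'+f,cv2.resize(im,None,fx=s,fy=s,interpolation=cv2.INTER_CUBIC))
def proj(n,X):
    c=get_calibration(n); p=np.array(c['R'])@np.array(X)+np.array(c['t']); return c['fx']*p[0]/p[2]+c['cx'],c['fy']*p[1]/p[2]+c['cy']
def ray(n,u,v,z):
    c=get_calibration(n);R=np.array(c['R']);t=np.array(c['t'])
    o=-R.T@t; d=R.T@np.array([(u-c['cx'])/c['fx'],(v-c['cy'])/c['fy'],1]); return o+d*(z-o[2])/d[2]
E
python3 - <<'E'
from h import *
import numpy as np
a=camera('top');b=camera('side')
im=np.hstack([a,b])[:,:,::-1]
cv2.imwrite('pics/a.png',cv2.resize(a[:,:,::-1],(800,600),interpolation=cv2.INTER_CUBIC));cv2.imwrite('pics/b.png',b[:,:,::-1])
for n in ['top','side']:
  for k in ['rest_grip','latch_knob','latch','way_home','tin_center','dispenser_center','cup_center','rest_nose']:
    try:
      for d in search_frame(k,n)[:4]: print(n,k,np.round(d['at'],3),round(d['p'],2),np.round(proj(n,d['at'])))
    except Exception as e: print(n,k,e)
print(get_obs()['time'])
E
```

```text
pics
top rest_grip [0.302 0.286 0.034] 0.94 [219. 247.]
top rest_grip [0.406 0.582 0.038] 0.61 [136. 217.]
top rest_grip [0.544 0.244 0.026] 0.57 [232. 178.]
top latch_knob [ 0.435 -0.011  0.076] 0.57 [305. 208.]
top latch [0.542 0.249 0.027] 0.69 [231. 179.]
top latch [ 0.432 -0.01   0.077] 0.47 [305. 209.]
top way_home [ 0.545 -0.242  0.131] 0.56 [377. 175.]
top tin_center [0.626 0.538 0.067] 0.88 [148. 153.]
top dispenser_center [ 0.27  -0.3    0.062] 0.81 [391. 258.]
top cup_center [0.728 0.208 0.064] 0.94 [242. 125.]
top rest_nose [0.541 0.248 0.025] 0.93 [231. 179.]
top rest_nose [0.305 0.29  0.032] 0.72 [218. 246.]
top rest_nose [ 0.749 -0.002  0.031] 0.72 [301. 122.]
top rest_nose [0.409 0.579 0.037] 0.69 [136. 216.]
side rest_grip [ 0.73  -0.013  0.026] 0.95 [328. 208.]
side rest_grip [0.312 0.254 0.034] 0.9 [202. 216.]
side rest_grip [0.53  0.248 0.028] 0.77 [247. 199.]
side rest_grip [0.39  0.582 0.035] 0.75 [175. 178.]
side latch_knob [0.422 0.006 0.083] 0.64 [266. 223.]
side latch [0.613 0.52  0.051] 0.49 [224. 164.]
side latch [0.427 0.008 0.085] 0.45 [266. 222.]
side way_home [ 0.49  -0.309  0.092] 0.71 [347. 257.]
side tin_center [0.616 0.521 0.05 ] 0.53 [225. 164.]
side dispenser_center [ 0.248 -0.323  0.053] 0.73 [294. 305.]
side cup_center [0.715 0.198 0.075] 0.57 [289. 179.]
side cup_center [0.421 0.004 0.08 ] 0.33 [266. 224.]
side cup_center [ 0.246 -0.324  0.054] 0.31 [294. 305.]
side rest_nose [ 0.731 -0.01   0.028] 0.76 [327. 207.]
side rest_nose [0.53  0.246 0.028] 0.67 [247. 199.]
side rest_nose [0.311 0.261 0.035] 0.66 [201. 215.]
side rest_nose [0.393 0.579 0.038] 0.62 [176. 177.]
0.9
```

View pics/a.png

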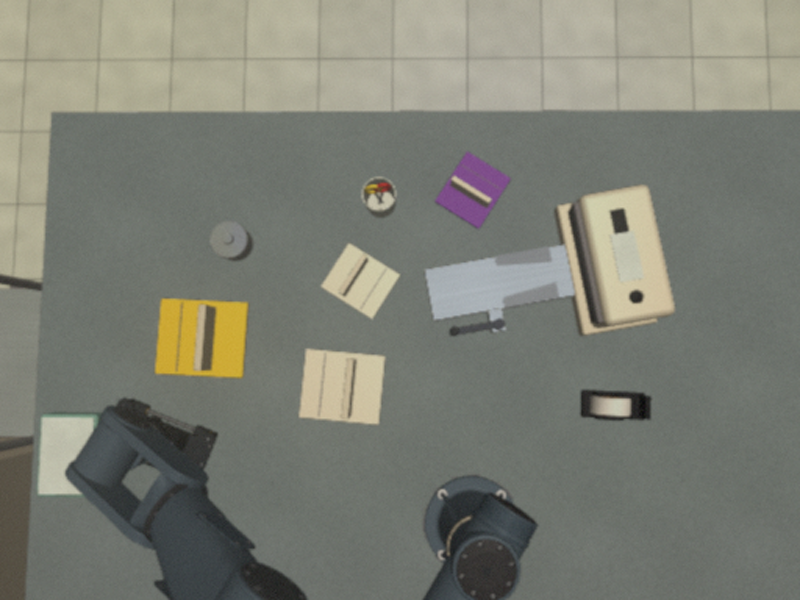

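View pics/b.png

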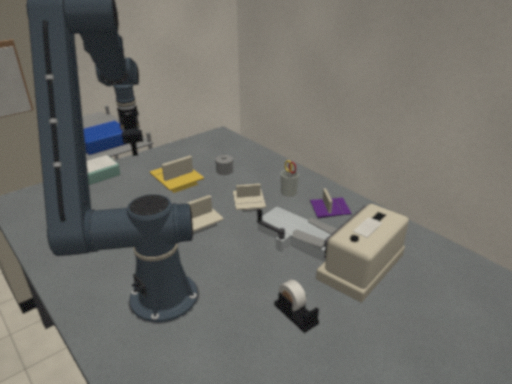

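Candidates in the 800-px top view are yellow (203,338), purple (473,190), large cream (342,387) and small cream (361,281). By the description it is the small cream one, at about (0.54, 0.246). The latch knob is at (455,330) and its pivot at (498,323). The way points right and slightly up in the image, at a world yaw of about -80°. Next is a close crop to check the choice and its heading.

```bash
python3 - <<'E'
from h import *
from scipy.spatial.transform import Rotation as R
a=camera('top')[:,:,::-1]; b=camera('side')[:,:,::-1]
A=cv2.resize(a[145:225,195:275],(480,480),interpolation=cv2.INTER_CUBIC);B=cv2.resize(b[175:215,225:275],(310,480*310//600),interpolation=cv2.INTER_CUBIC)
C=np.zeros((480,790,3),np.uint8);C[:,:480]=A;C[:B.shape[0],480:]=B;cv2.imwrite('pics/c.png',C)
o=get_obs();print(o['position'],R.from_quat(o['tool_rot']).as_matrix().round(3),get_calibration('wrist'),o['time'])
for u,v in [(350,244),(399,275),(373,318),(321,287)]: print(ray('top',u*.64,v*.64,.026).round(3))
print('way')
for u,v in [(426,270),(437,320)]: print(ray('top',u*.64,v*.64,.05).round(3))
print(ray('top',455*.64,330*.64,.125).round(3),ray('top',498*.64,323*.64,.08).round(3))
E
```

```text
[0.22353866 0.58364828 0.24457883] [[-0.934  0.358  0.   ]
 [ 0.358  0.934  0.   ]
 [-0.     0.    -1.   ]] {'fx': 322.9925038594001, 'fy': 322.9925038594001, 'cx': 258.0490814430605, 'cy': 190.58796658953702, 'T_tool_cam': array([[ 1.51482841e-03, -9.54730955e-01, -2.97466819e-01,
         8.19783872e-02],
       [ 9.99997678e-01,  9.90385348e-04,  1.91373728e-03,
        -1.34194237e-03],
       [-1.53249744e-03, -2.97469028e-01,  9.54730239e-01,
        -1.42076134e-01],
       [ 0.00000000e+00,  0.00000000e+00,  0.00000000e+00,
         1.00000000e+00]])} 1.0
[0.624 0.274 0.026]
[0.552 0.161 0.026]
[0.454 0.22  0.026]
[0.525 0.339 0.026]
way
[0.561 0.1   0.05 ]
[0.449 0.076 0.05 ]
[0.424 0.04  0.125] [ 0.441 -0.056  0.08 ]
```

View pics/c.png

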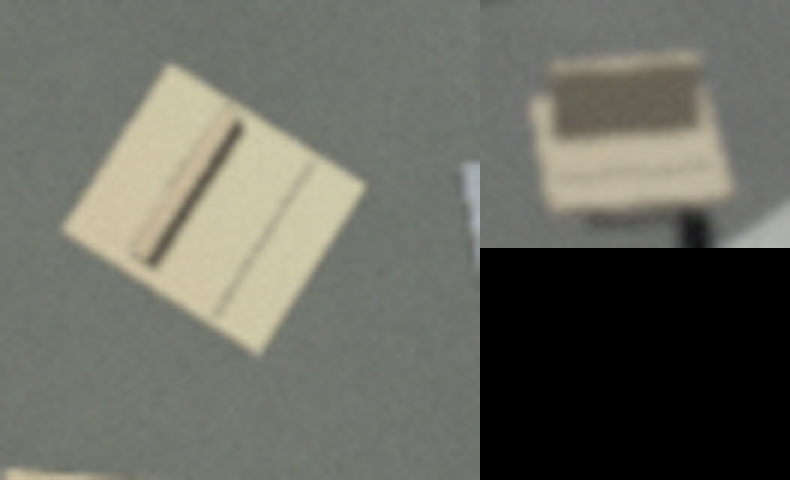

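The small cream rest is confirmed: the fence sits nearer the upper-left edge, so +x points to the lower right at a yaw of about -122°. Moving over it now for a wrist view.

```bash
python3 -m jog '[{"grip":0,"travel":[3.5,-3.5,0],"twist":-1.5},{"grip":0,"travel":[3.5,-3.5,0],"twist":-1.5},{"grip":0,"travel":[3.5,-3.5,0],"twist":-1.5},{"grip":0,"travel":[3.5,-3.5,0],"twist":-1.5},{"grip":0,"travel":[3.5,-3.5,0],"twist":-1.5},{"grip":0,"travel":[3.5,-3.5,0],"twist":-1.5},{"grip":0,"travel":[3.5,-3.5,0],"twist":-1},{"grip":0,"travel":[3.5,-3.5,0],"twist":-1}]'
python3 -m jog '[{"grip":0,"travel":[2.2,-2.2,-2],"twist":0},{"grip":0,"travel":[2.2,-2.2,-2],"twist":0},{"grip":0,"travel":[0,0,0],"twist":0},{"grip":0,"travel":[0,0,0],"twist":0}]'
cat >> h.py <<'E'
from scipy.spatial.transform import Rotation as Ro
def wcal(o):
    c=get_calibration('wrist');T=np.eye(4);T[:3,:3]=Ro.from_quat(o['tool_rot']).as_matrix();T[:3,3]=o['position']
    return c,T@c['T_tool_cam']
def wray(o,u,v,z):
    c,T=wcal(o);d=T[:3,:3]@np.array([(u-c['cx'])/c['fx'],(v-c['cy'])/c['fy'],1]);p=T[:3,3];return p+d*(z-p[2])/d[2]
def wproj(o,X):
    c,T=wcal(o);p=np.linalg.inv(T)@np.append(X,1);return c['fx']*p[0]/p[2]+c['cx'],c['fy']*p[1]/p[2]+c['cy']
E
python3 - <<'E'
from h import *
import json
o=get_obs();save('wrist','d.png')
json.dump({k:np.array(v).tolist() for k,v in o.items()},open('o1.json','w'))
print(o['position'],o['time'],Ro.from_quat(o['tool_rot']).as_matrix()[:2,1])
for k in ['rest_grip','rest_nose']:
  for d in search_frame(k,'wrist'): print(k,np.round(d['at'],3),round(d['p'],2))
E
```

```text
time: 1.8
position: [0.5048, 0.3021, 0.2448]
tool_rot: [0.276, 0.961, 0.0, 0.0]
ft_force: [0.3, 0.9, -0.5]
grip_width: 0.0869
time: 2.2
position: [0.5475, 0.2591, 0.204]
tool_rot: [0.276, 0.961, -0.0, -0.001]
ft_force: [0.9, -0.1, 0.2]
grip_width: 0.087
[0.54745469 0.25909292 0.20397495] 2.2 [0.53088152 0.84744559]
rest_grip [0.362 0.223 0.028] 0.9
rest_grip [0.535 0.253 0.024] 0.77
rest_nose [0.362 0.223 0.033] 0.97
rest_nose [0.535 0.257 0.024] 0.73
```

View pics/d.png

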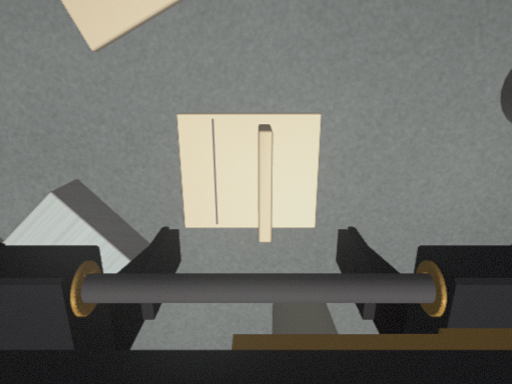

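The wrist view shows the plate corners at (178,114), (321,114), (315,227) and (186,227). The fence top runs from (265,132) to (265,242), and the nose side, with the line, is on the left.

```bash
python3 - <<'E'
from h import *
import json
o=json.load(open('o1.json'))
P=[wray(o,u,v,.026) for u,v in [(178,114),(321,114),(315,227),(186,227)]]
F=[wray(o,u,v,.081) for u,v in [(265,132),(265.5,242)]]
for p in P+F: print(p.round(4))
an=lambda d:np.degrees(np.arctan2(d[1],d[0]))
print(an(P[0]-P[1]),an(P[3]-P[2]),an(P[0]-P[3])-90+0,an(P[1]-P[2]),np.linalg.norm(P[0]-P[1]),np.linalg.norm(P[0]-P[3]))
print('fence mid',(F[0]+F[1])/2,an(F[0]-F[1]),np.linalg.norm(F[0]-F[1]))
f=(P[0]+P[3])/2;b=(P[1]+P[2])/2;print('grip from plate',b+(f-b)*55/140)
E
```

```text
[0.4552 0.2245 0.026 ]
[0.5284 0.3417 0.026 ]
[0.6292 0.2793 0.026 ]
[0.5557 0.1617 0.026 ]
[0.5081 0.2893 0.081 ]
[0.5923 0.238  0.081 ]
-121.98134630409565 -121.99734086522078 57.98195169988108 148.2041744082369 0.1382382178717655 0.1184687165766597
fence mid [0.55022938 0.26362286 0.081     ] 148.64892345518464 0.09856714373350485
grip from plate [0.54997922 0.26437081 0.026     ]
```

Rest grip is at (0.550, 0.264) with yaw -122°. Before grasping I'll take one wrist look at the way.

```bash
python3 -m jog '[{"grip":0,"travel":[0.2,-4.4,0.8],"twist":0},{"grip":0,"travel":[0.2,-4.4,0.8],"twist":0},{"grip":0,"travel":[0.2,-4.4,0.8],"twist":0},{"grip":0,"travel":[0.2,-4.4,0.8],"twist":0},{"grip":0,"travel":[0.2,-4.4,0.8],"twist":0},{"grip":0,"travel":[0.2,-4.4,0.8],"twist":0},{"grip":0,"travel":[0.2,-4.4,0.8],"twist":0},{"grip":0,"travel":[0,0,0],"twist":0}]'
python3 - <<'E'
from h import *
import json
o=get_obs();save('wrist','e.png',s=1.5)
json.dump({k:np.array(v).tolist() for k,v in o.items()},open('o2.json','w'))
print(o['position'],o['time'])
for k in ['latch_knob','latch','way_home']:
  for d in search_frame(k,'wrist'): print(k,np.round(d['at'],3),round(d['p'],2),np.round(np.array(wproj(o,d['at']))*1.5))
E
```

```text
time: 3.15
position: [0.5633, -0.0526, 0.263]
tool_rot: [0.277, 0.961, -0.001, 0.003]
ft_force: [-0.2, -0.2, -0.4]
grip_width: 0.0868
[ 0.56328379 -0.05259668  0.26297734] 3.15
latch_knob [ 0.439 -0.019  0.081] 0.8 [326.  62.]
latch [ 0.435 -0.023  0.077] 0.92 [319.  61.]
latch [ 0.516 -0.094  0.048] 0.4 [307. 222.]
way_home [ 0.512 -0.094  0.056] 0.56 [302. 221.]
```

View pics/e.png

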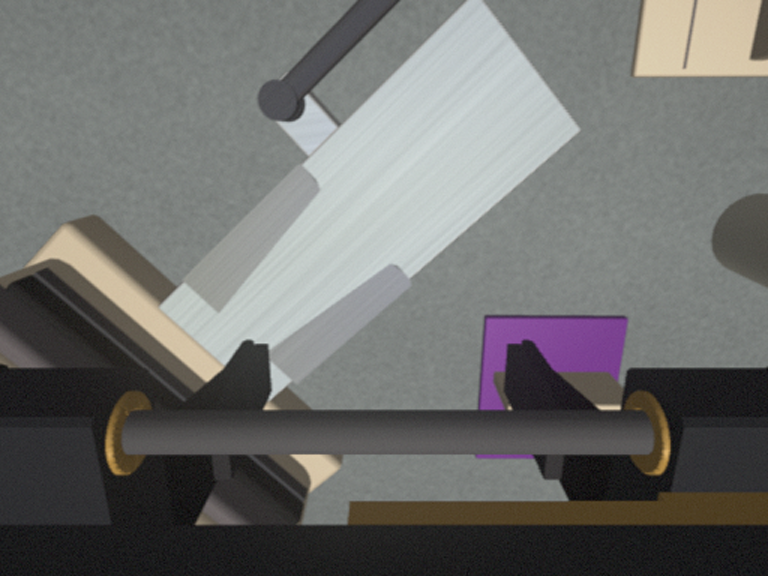

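The wrist view shows the floor's tail corner at (579,128). The rails' mouth ends are at (303,165)/(319,187) and (391,265)/(410,284), and the pivot is at (280,100).

```bash
python3 - <<'E'
from h import *
import json
o=json.load(open('o2.json'))
g=lambda u,v,z:wray(o,u/1.5,v/1.5,z)
an=lambda d:np.degrees(np.arctan2(d[1],d[0]))
lo,li,ri,ro=[g(u,v,.0655) for u,v in [(303,165),(319,187),(391,265),(410,284)]]
le,re=g(222,311,.0655),g(273,360,.0655)
print('mouth outer',lo,ro,np.linalg.norm(lo-ro),an(ro-lo)-90,'inner',li,ri,np.linalg.norm(li-ri),an(ri-li)-90)
print('mids',(lo+ro)/2,(li+ri)/2)
print('rail innner dirs',an(le-li),an(re-ri),'mean',(an(le-li)+an(re-ri))/2, np.linalg.norm(le-li),np.linalg.norm(re-ri))
a,b=g(579,128,.05),g(411,277,.05);print('right floor edge',a,b,an(b-a))
a2,b2=g(475,0,.05),g(338,128,.05);print('left floor edge',a2,b2,an(b2-a2))
print('far end',an(g(290,388,.05)-g(162,305,.05))-90)
print('pivot',g(280,100,.08))
y=np.radians(-78.5);ux=np.array([np.cos(y),np.sin(y)]);uy=np.array([-ux[1],ux[0]])
piv=g(280,100,.08)[:2];print('home from pivot',piv+67*ux/1e3+92*uy/1e3,'mouth from pivot',piv+22e-3*ux+92e-3*uy)
print('mouth from tail corner',a[:2]+.16*ux-.058*uy)
E
```

```text
mouth outer [ 0.48092815 -0.06923665  0.0655    ] [ 0.59214597 -0.0516384   0.0655    ] 0.11260152237213256 -81.00850931921623 inner [ 0.49886656 -0.06838693  0.0655    ] [ 0.57249239 -0.05580712  0.0655    ] 0.07469280545137362 -80.30399649527656
mids [ 0.53653706 -0.06043753  0.0655    ] [ 0.53567947 -0.06209702  0.0655    ]
rail innner dirs -71.99980251012558 -82.23338426100199 mean -77.11659338556379 0.1188768441235771 0.11838673054195481
right floor edge [0.56193544 0.10517267 0.05      ] [ 0.59231501 -0.05000219  0.05      ] -78.92294368624565
left floor edge [0.4545013  0.08194807 0.05      ] [ 0.47282942 -0.03693132  0.05      ] -81.23548185757535
far end -69.49565530705289
pivot [ 0.44136023 -0.05609705  0.08      ]
home from pivot [ 0.54487096 -0.10341016] mouth from pivot [ 0.5358994  -0.05931355]
mouth from tail corner [ 0.53699867 -0.06317863]
```

```bash
python3 -m jog '[{"grip":0,"travel":[-0.2,4.5,-1.9],"twist":0},{"grip":0,"travel":[-0.2,4.5,-1.9],"twist":0},{"grip":0,"travel":[-0.2,4.5,-1.9],"twist":0},{"grip":0,"travel":[-0.2,4.5,-1.9],"twist":0},{"grip":0,"travel":[-0.2,4.5,-1.9],"twist":0},{"grip":0,"travel":[-0.2,4.5,-1.9],"twist":0},{"grip":0,"travel":[-0.2,4.5,-1.9],"twist":0},{"grip":0,"travel":[0,0,0],"twist":0}]'
python3 -m jog '[{"grip":0,"travel":[0,0,0],"twist":0}]'
```

```text
time: 4.15
position: [0.5433, 0.2735, 0.1247]
tool_rot: [0.271, 0.963, -0.0, -0.002]
ft_force: [-1.4, -0.8, -0.8]
grip_width: 0.0869
time: 4.25
position: [0.5454, 0.2693, 0.1267]
tool_rot: [0.273, 0.962, -0.001, -0.001]
ft_force: [0.1, -0.2, 0.1]
grip_width: 0.0872
```

```bash
python3 -m jog '[{"grip":0,"travel":[0.25,-0.3,-1.6],"twist":0},{"grip":0,"travel":[0,0,-2.5],"twist":0},{"grip":0,"travel":[0,0,-2],"twist":0},{"grip":0,"travel":[0,0,-1],"twist":0},{"grip":0,"travel":[0,0,0],"twist":0},{"grip":0,"travel":[0,0,0],"twist":0}]'
```

```text
time: 4.85
position: [0.5506, 0.2634, 0.0574]
tool_rot: [0.276, 0.961, 0.0, 0.001]
ft_force: [0.5, -1.1, -0.8]
grip_width: 0.0874
```

```bash
python3 -m jog '[{"grip":230,"travel":[0,0,0],"twist":0},{"grip":230,"travel":[0,0,0],"twist":0},{"grip":230,"travel":[0,0,0],"twist":0},{"grip":230,"travel":[0,0,0],"twist":0},{"grip":230,"travel":[0,0,0],"twist":0},{"grip":230,"travel":[0,0,0],"twist":0}]' 40
```

```text
time: 5.45
position: [0.55, 0.2637, 0.0566]
tool_rot: [0.275, 0.961, -0.0, 0.0]
ft_force: [0.0, 0.3, 0.4]
grip_width: 0.0468
```

```bash
python3 -m jog '[{"grip":255,"travel":[0,0,0],"twist":0},{"grip":255,"travel":[0,0,0],"twist":0},{"grip":255,"travel":[0,0,0],"twist":0},{"grip":255,"travel":[0,0,0],"twist":0},{"grip":255,"travel":[0,0,0],"twist":0},{"grip":255,"travel":[0,0,0],"twist":0},{"grip":255,"travel":[0,0,0],"twist":0}]' 50
```

```text
time: 6.15
position: [0.5501, 0.2637, 0.0565]
tool_rot: [0.275, 0.961, 0.0, 0.0]
ft_force: [0.8, -0.5, -0.5]
grip_width: 0.0119
```

```bash
python3 -m jog '[{"grip":255,"travel":[0,0,3],"twist":0},{"grip":255,"travel":[0,0,4],"twist":0},{"grip":255,"travel":[-0.5,-1.5,3],"twist":7.1},{"grip":255,"travel":[-0.5,-1.5,0],"twist":7.1},{"grip":255,"travel":[-0.5,-1.5,0],"twist":7.1},{"grip":255,"travel":[-0.5,-1.5,0],"twist":7.1},{"grip":255,"travel":[-0.5,-1.5,0],"twist":7.1},{"grip":255,"travel":[-0.5,-1.5,0],"twist":7.1}]' && python3 -m jog '[{"grip":255,"travel":[0,-3,0],"twist":0},{"grip":255,"travel":[0,-3,0],"twist":0},{"grip":255,"travel":[0,-2.7,0],"twist":0},{"grip":255,"travel":[0,-2,0],"twist":0},{"grip":255,"travel":[0,-2,0],"twist":0},{"grip":255,"travel":[0,-2,0],"twist":0},{"grip":255,"travel":[0,0,0],"twist":0},{"grip":255,"travel":[0,0,0],"twist":0}]'
python3 - <<'E'
from h import *
o=get_obs();print(o['position'],np.degrees(np.arctan2(*Ro.from_quat(o['tool_rot']).as_matrix()[[1,0],1]))-180)
a=camera('top')[:,:,::-1]; b=camera('side')[:,:,::-1]
A=cv2.resize(a[140:240,230:370],(784,560),interpolation=cv2.INTER_CUBIC);cv2.imwrite('pics/f.png',A)
w=camera('wrist')[:,:,::-1];cv2.imwrite('pics/g.png',np.vstack([w[:240],cv2.resize(b[150:300,210:402],(512,360))]))
E
```

```text
time: 6.95
position: [0.5186, 0.1729, 0.1557]
tool_rot: [-0.095, 0.995, -0.0, -0.001]
ft_force: [-0.4, -0.2, -5.0]
grip_width: 0.0119
time: 7.75
position: [0.5193, 0.0266, 0.1559]
tool_rot: [-0.092, 0.996, 0.0, -0.001]
ft_force: [-0.1, 0.4, -4.5]
grip_width: 0.0119
[0.51925373 0.0265696  0.15594268] -79.44314104325983
```

View pics/g.png

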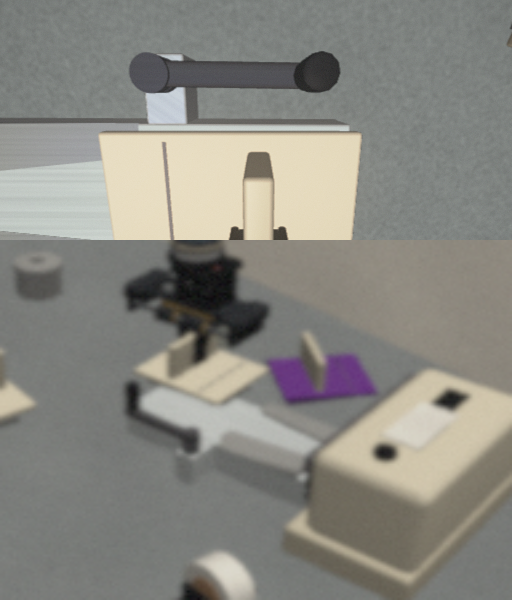

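The plate hangs above the floor behind the mouth, nearly parallel to it. The floor edge runs from (140,123) to (350,126), the plate edge along row 132, and the pivot is at (152,72). I'll check the lateral offset.

```bash
python3 - <<'E'
from h import *
o=get_obs();y=np.radians(-80);ux=np.array([np.cos(y),np.sin(y)]);uy=np.array([-ux[1],ux[0]])
for n,u,v,z in [('fl',140,123,.05),('flend',350,126,.05),('rail',0,119,.0655),('piv',152,70,.08),('knob',322,68,.125),('plate',100,133,.129),('plateb',360,133,.129)]:
  p=wray(o,u,v,z)[:2]; d=p-o['position'][:2]; print(n,p.round(4),'along',round(d@ux*1e3,1),'lat',round(d@uy*1e3,1))
E
```

```text
fl [ 0.4786 -0.0718] along 90.7 lat -57.5
flend [0.4511 0.0848] along -68.3 lat -57.4
rail [ 0.4917 -0.1639] along 183.6 lat -60.6
piv [ 0.4392 -0.057 ] along 69.2 lat -93.8
knob [0.4221 0.0409] along -30.1 lat -93.5
plate [ 0.4749 -0.0655] along 83.8 lat -60.1
plateb [0.4496 0.0674] along -51.5 lat -61.9
```

Well centred: laterally within about 1 mm, nose about 16 mm behind the mouth, yaw -80°. Lowering.

```bash
python3 -m jog '[{"grip":255,"travel":[0,0,-1.5],"twist":-0.5},{"grip":255,"travel":[0,0,-1.5],"twist":0},{"grip":255,"travel":[0,0,-1],"twist":0},{"grip":255,"travel":[0,0,-0.5],"twist":0},{"grip":255,"travel":[0,0,-0.2],"twist":0},{"grip":255,"travel":[0,0,0],"twist":0},{"grip":255,"travel":[0,0,0],"twist":0}]' 60
```

```text
time: 8.6
position: [0.5205, 0.0266, 0.11]
tool_rot: [-0.088, 0.996, -0.0, 0.001]
ft_force: [0.3, -0.0, -4.4]
grip_width: 0.0117
```

```bash
python3 -m jog '[{"grip":255,"travel":[0,0,-0.15],"twist":0},{"grip":255,"travel":[0,0,0],"twist":0},{"grip":255,"travel":[0,0,0],"twist":0}]'
```

```text
time: 8.9
position: [0.5201, 0.0266, 0.1082]
tool_rot: [-0.088, 0.996, -0.0, 0.0]
ft_force: [0.9, -0.5, -5.0]
grip_width: 0.0116
```

```bash
python3 -m jog '[{"grip":255,"travel":[0,0,-0.1],"twist":0},{"grip":255,"travel":[0,0,0],"twist":0},{"grip":255,"travel":[0,0,0],"twist":0}]'; python3 -m jog '[{"grip":255,"travel":[0,0,-0.1],"twist":0},{"grip":255,"travel":[0,0,0],"twist":0},{"grip":255,"travel":[0,0,0],"twist":0}]'
```

```text
time: 9.2
position: [0.52, 0.0266, 0.107]
tool_rot: [-0.088, 0.996, 0.0, -0.0]
ft_force: [-0.7, 0.5, -3.9]
grip_width: 0.012
time: 9.5
position: [0.5201, 0.0266, 0.1065]
tool_rot: [-0.088, 0.996, -0.0, 0.0]
ft_force: [-0.7, -0.5, 1.9]
grip_width: 0.0118
```

```bash
python3 -m jog '[{"grip":255,"travel":[0.17,-0.98,0],"twist":0},{"grip":255,"travel":[0.17,-0.98,0],"twist":0},{"grip":255,"travel":[0.18,-0.99,0],"twist":0},{"grip":255,"travel":[0.17,-0.98,0],"twist":0},{"grip":255,"travel":[0.17,-0.98,0],"twist":0},{"grip":255,"travel":[0,0,0],"twist":0}]'; python3 -m jog '[{"grip":255,"travel":[0.17,-0.98,0],"twist":0},{"grip":255,"travel":[0.18,-0.99,0],"twist":0},{"grip":255,"travel":[0.17,-0.98,0],"twist":0},{"grip":255,"travel":[0.17,-0.98,0],"twist":0},{"grip":255,"travel":[0,0,0],"twist":0}]'
```

```text
time: 10.1
position: [0.5297, -0.025, 0.1065]
tool_rot: [-0.088, 0.996, -0.001, 0.001]
ft_force: [-0.6, -2.8, 5.5]
grip_width: 0.0118
time: 10.6
position: [0.5364, -0.0642, 0.1065]
tool_rot: [-0.088, 0.996, -0.001, 0.001]
ft_force: [-1.0, -2.2, 6.4]
grip_width: 0.0118
```

```bash
python3 -m jog '[{"grip":255,"travel":[0.17,-0.98,0],"twist":0},{"grip":255,"travel":[0.17,-0.98,0],"twist":0},{"grip":255,"travel":[0.18,-0.99,0],"twist":0},{"grip":255,"travel":[0,0,0],"twist":0},{"grip":255,"travel":[0,0,0],"twist":0}]'; python3 -m jog '[{"grip":255,"travel":[0.1,-0.6,0],"twist":0},{"grip":255,"travel":[0,0,0],"twist":0}]';  python3 -m jog '[{"grip":255,"travel":[0.05,-0.3,0],"twist":0},{"grip":255,"travel":[0,0,0],"twist":0},{"grip":255,"travel":[0,0,0],"twist":0}]'
```

```text
time: 11.1
position: [0.5417, -0.0933, 0.1066]
tool_rot: [-0.088, 0.996, -0.001, 0.001]
ft_force: [-0.7, -2.9, 5.1]
grip_width: 0.0117
time: 11.3
position: [0.5427, -0.098, 0.1065]
tool_rot: [-0.088, 0.996, -0.0, 0.001]
ft_force: [2.7, 1.1, 5.5]
grip_width: 0.0118
time: 11.6
position: [0.5433, -0.1002, 0.1065]
tool_rot: [-0.088, 0.996, -0.0, 0.001]
ft_force: [3.0, 2.8, 4.6]
grip_width: 0.0116
```

```bash
python3 -m jog '[{"grip":255,"travel":[0.1,-0.3,0],"twist":0},{"grip":255,"travel":[0,0,0],"twist":0},{"grip":255,"travel":[0,0,0],"twist":0}]'; python3 -m jog '[{"grip":255,"travel":[0.06,-0.2,0],"twist":0},{"grip":255,"travel":[0,0,0],"twist":0},{"grip":255,"travel":[0,0,0],"twist":0}]'
```

```text
time: 11.9
position: [0.5441, -0.1031, 0.1065]
tool_rot: [-0.088, 0.996, 0.0, 0.001]
ft_force: [0.9, 2.1, 5.8]
grip_width: 0.0116
time: 12.2
position: [0.5445, -0.1047, 0.1065]
tool_rot: [-0.088, 0.996, 0.0, 0.001]
ft_force: [0.5, 4.1, 6.5]
grip_width: 0.0117
```

```bash
python3 -m jog '[{"grip":255,"travel":[0.04,-0.2,0],"twist":0},{"grip":255,"travel":[0,0,0],"twist":0},{"grip":255,"travel":[0,0,0],"twist":0}]'; python3 -m jog '[{"grip":255,"travel":[0.04,-0.2,0],"twist":0},{"grip":255,"travel":[0,0,0],"twist":0},{"grip":255,"travel":[0,0,0],"twist":0}]'
```

```text
time: 12.5
position: [0.5447, -0.1058, 0.1065]
tool_rot: [-0.089, 0.996, 0.001, 0.001]
ft_force: [2.0, 7.2, 6.4]
grip_width: 0.0118
time: 12.8
position: [0.5447, -0.1059, 0.1065]
tool_rot: [-0.088, 0.996, 0.002, 0.001]
ft_force: [1.0, 14.5, 7.7]
grip_width: 0.0118
```

Advance has stopped as the force rises, so it is wedging. I'll push a little past 20 N.

```bash
python3 -m jog '[{"grip":255,"travel":[0.03,-0.2,0],"twist":0},{"grip":255,"travel":[0,0,0],"twist":0},{"grip":255,"travel":[0,0,0],"twist":0}]'; python3 -m jog '[{"grip":255,"travel":[0.02,-0.12,0],"twist":0},{"grip":255,"travel":[0,0,0],"twist":0},{"grip":255,"travel":[0,0,0],"twist":0}]'
```

```text
time: 13.1
position: [0.5447, -0.1059, 0.1065]
tool_rot: [-0.088, 0.996, 0.004, 0.0]
ft_force: [2.3, 21.0, 9.3]
grip_width: 0.0114
time: 13.4
position: [0.5447, -0.106, 0.1065]
tool_rot: [-0.088, 0.996, 0.004, 0.0]
ft_force: [1.1, 24.8, 10.0]
grip_width: 0.0119
```

```bash
python3 -m jog '[{"grip":255,"travel":[-0.04,0.25,0],"twist":0},{"grip":255,"travel":[-0.03,0.2,0.05],"twist":0},{"grip":255,"travel":[0,0,0],"twist":0}]';  python3 -m jog '[{"grip":100,"travel":[0,0,0],"twist":0},{"grip":100,"travel":[0,0,0],"twist":0},{"grip":100,"travel":[0,0,0],"twist":0},{"grip":100,"travel":[0,0,0],"twist":0},{"grip":100,"travel":[0,0,0],"twist":0}]' 20; python3 -m jog '[{"grip":100,"travel":[0,0,2],"twist":0},{"grip":100,"travel":[0,0,3],"twist":0},{"grip":100,"travel":[0,0,4],"twist":0},{"grip":100,"travel":[0,1,4],"twist":0},{"grip":100,"travel":[0,4,2],"twist":0},{"grip":100,"travel":[0,5,0],"twist":0},{"grip":200,"travel":[0,0,0],"twist":0},{"grip":200,"travel":[0,0,0],"twist":0}]'
python3 - <<'E'
from h import *
o=get_obs();print(o['position'])
import json;json.dump({k:np.array(v).tolist() for k,v in o.items()},open('o3.json','w'))
save('wrist','h.png',s=1.5)
for k in ['latch_knob','rest_grip']:
  for d in search_frame(k,'wrist'): print(k,np.round(d['at'],3),round(d['p'],2),np.round(np.array(wproj(o,d['at']))*1.5))
E
```

```text
time: 13.7
position: [0.5447, -0.1058, 0.1065]
tool_rot: [-0.089, 0.996, 0.001, 0.001]
ft_force: [2.2, 9.0, 3.7]
grip_width: 0.0117
time: 14.2
position: [0.5443, -0.1083, 0.1064]
tool_rot: [-0.088, 0.996, -0.0, -0.0]
ft_force: [0.4, -0.3, -0.3]
grip_width: 0.0433
time: 15.0
position: [0.5441, -0.0071, 0.2566]
tool_rot: [-0.09, 0.996, -0.0, -0.0]
ft_force: [0.1, -0.2, 0.2]
grip_width: 0.0436
[ 0.5440889  -0.00712216  0.25661116]
latch_knob [ 0.435 -0.003  0.082] 0.72 [428.  94.]
rest_grip [ 0.538 -0.109  0.076] 0.87 [241. 225.]
rest_grip [0.736 0.001 0.022] 0.86 [359. 448.]
rest_grip [0.354 0.206 0.034] 0.6 [747.  32.]
```

View pics/h.png

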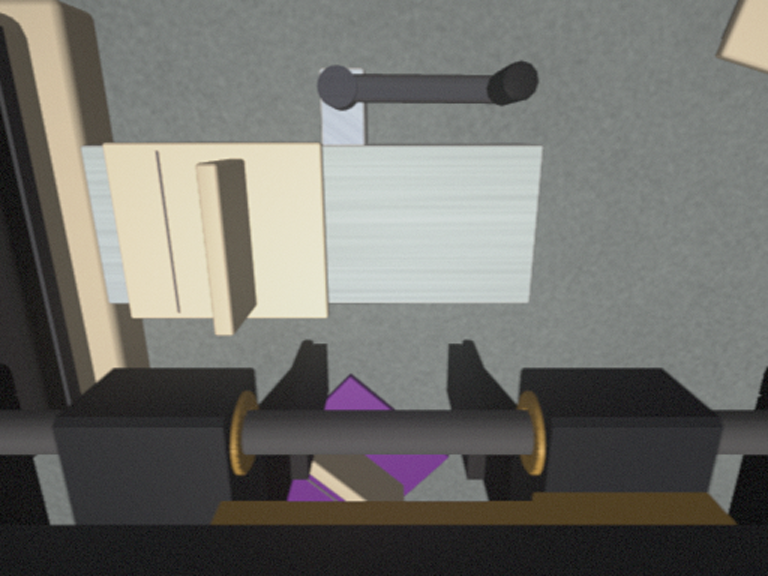

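The rest sits in the way with its plate parallel to it (plate edges at x 105 and 325), and the latch is still open (pivot (340,87), knob (518,78)). Next I close the fingers and move to the outer side of the knob, with the pushing position computed from the fitted home.

```bash
python3 -m jog '[{"grip":255,"travel":[-3.8,1.1,-1],"twist":0},{"grip":255,"travel":[-3.8,1.1,-1],"twist":0},{"grip":255,"travel":[-3.8,1.1,-1],"twist":0},{"grip":255,"travel":[-3.8,1.1,-1],"twist":0},{"grip":255,"travel":[0,0,0],"twist":0},{"grip":255,"travel":[0,0,-3],"twist":0},{"grip":255,"travel":[0,0,0],"twist":0},{"grip":255,"travel":[0,0,0],"twist":0}]'
python3 - <<'E'
from h import *
o=get_obs();print(o['position'])
y=np.radians(-80);ux=np.array([np.cos(y),np.sin(y)]);uy=np.array([-ux[1],ux[0]])
piv=np.array([.4415,-.0565])
P=lambda f,r=.1: piv+r*(-np.cos(f)*ux+np.sin(f)*uy)
pv=None
for dg in range(-16,82,8):
  p=P(np.radians(dg)); print(dg,p.round(4),None if pv is None else ((p-pv)*100).round(2)); pv=p
E
```

```text
time: 15.95
position: [0.3929, 0.0352, 0.1865]
tool_rot: [-0.088, 0.996, 0.0, -0.001]
ft_force: [0.6, -1.1, 0.3]
grip_width: 0.0005
[0.39294332 0.03520313 0.18645454]
-16 [0.3977 0.0334] None
-8 [0.4106 0.0386] [1.29 0.52]
0 [0.4241 0.042 ] [1.35 0.34]
8 [0.438  0.0434] [1.39 0.15]
16 [0.452 0.043] [ 1.39 -0.05]
24 [0.4657 0.0405] [ 1.37 -0.24]
32 [0.479  0.0362] [ 1.33 -0.43]
40 [0.4915 0.0301] [ 1.25 -0.61]
48 [0.5031 0.0223] [ 1.16 -0.78]
56 [0.5134 0.013 ] [ 1.04 -0.93]
64 [0.5224 0.0023] [ 0.9  -1.07]
72 [ 0.5298 -0.0096] [ 0.74 -1.18]
80 [ 0.5355 -0.0223] [ 0.57 -1.27]
```

```bash
python3 -m jog '[{"grip":255,"travel":[0,0,-3],"twist":0},{"grip":255,"travel":[0,0,-3],"twist":0},{"grip":255,"travel":[0,0,-1.6],"twist":0},{"grip":255,"travel":[0,0,0],"twist":0},{"grip":255,"travel":[0.9,0.15,0],"twist":0},{"grip":255,"travel":[0.9,0.2,0],"twist":0},{"grip":255,"travel":[0,0,0],"twist":0}]'; python3 -m jog '[{"grip":255,"travel":[0.67,0.17,0],"twist":0},{"grip":255,"travel":[0.67,0.17,0],"twist":0},{"grip":255,"travel":[0.7,0.08,0],"twist":0},{"grip":255,"travel":[0.7,0.07,0],"twist":0},{"grip":255,"travel":[0.7,-0.02,0],"twist":0},{"grip":255,"travel":[0.7,-0.03,0],"twist":0},{"grip":255,"travel":[0,0,0],"twist":0}]'
python3 - <<'E'
from h import *
save('wrist','i.png');o=get_obs();print(o['position'])
for d in search_frame('latch_knob','wrist'): print(np.round(d['at'],3),round(d['p'],2),np.round(wproj(o,d['at'])))
E
```

```text
time: 16.65
position: [0.4137, 0.0393, 0.1117]
tool_rot: [-0.089, 0.996, -0.001, 0.003]
ft_force: [0.2, 0.3, -0.8]
grip_width: 0.0005
time: 17.35
position: [0.4536, 0.0438, 0.1105]
tool_rot: [-0.088, 0.996, -0.0, 0.001]
ft_force: [0.8, -0.0, -0.4]
grip_width: 0.0003
[0.45283969 0.04388783 0.11052782]
[ 0.452 -0.032  0.083] 0.64 [126. 216.]
[ 0.459 -0.044  0.05 ] 0.48 [128. 205.]
```

View pics/i.png

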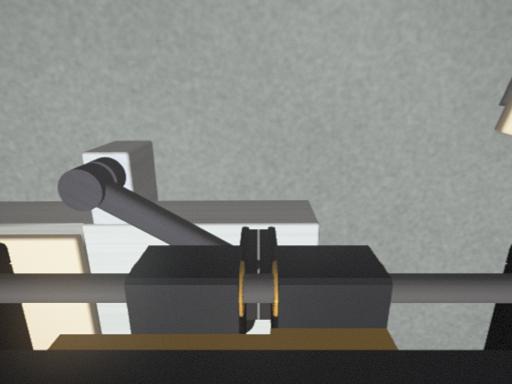

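The arm is swinging: from the pivot at (85,187) it now points across the floor, with the knob beside the fingers. Continuing along the arc.

```bash
python3 -m jog '[{"grip":255,"travel":[1.37,-0.24,0],"twist":0},{"grip":255,"travel":[1.33,-0.43,0],"twist":0},{"grip":255,"travel":[1.25,-0.61,0],"twist":0},{"grip":255,"travel":[1.16,-0.78,0],"twist":0},{"grip":255,"travel":[1.04,-0.93,0],"twist":0},{"grip":255,"travel":[0,0,0],"twist":0}]'; python3 -m jog '[{"grip":255,"travel":[0.9,-1.07,0],"twist":0},{"grip":255,"travel":[0.74,-1.18,0],"twist":0},{"grip":255,"travel":[0,0,0],"twist":0},{"grip":255,"travel":[0,0,0],"twist":0}]'; python3 - <<'E'
from h import *
save('wrist','j.png');o=get_obs();print(o['position'],o['ft_force'])
E
```

```text
time: 18.05
position: [0.5161, 0.0124, 0.1108]
tool_rot: [-0.088, 0.996, -0.001, 0.002]
ft_force: [0.0, 0.5, 0.2]
grip_width: 0.0003
time: 18.45
position: [0.5299, -0.0091, 0.1105]
tool_rot: [-0.088, 0.996, -0.0, 0.0]
ft_force: [-0.5, 0.1, 0.5]
grip_width: 0.0001
[ 0.52952922 -0.00869979  0.11047382] [-0.1582918   0.39677219 -0.77316948]
```

View pics/j.png

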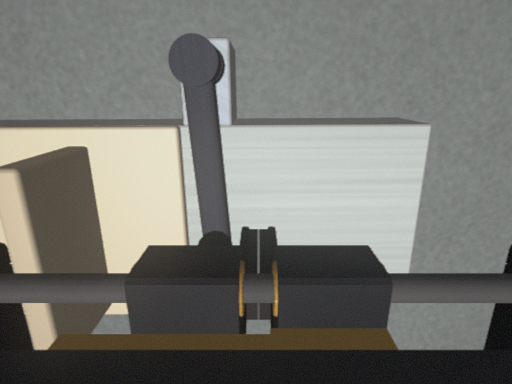

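The arm is nearly across the mouth, with the knob at about (215,240) just ahead of the fingers. I'll push in small steps to the stop.

```bash
python3 -m jog '[{"grip":255,"travel":[0.15,-0.6,0],"twist":0},{"grip":255,"travel":[0,0,0],"twist":0},{"grip":255,"travel":[0,0,0],"twist":0}]'; python3 -m jog '[{"grip":255,"travel":[0.05,-0.3,0],"twist":0},{"grip":255,"travel":[0,0,0],"twist":0},{"grip":255,"travel":[0,0,0],"twist":0}]'
```

```text
time: 18.8
position: [0.5312, -0.0145, 0.1106]
tool_rot: [-0.088, 0.996, -0.0, 0.0]
ft_force: [-0.1, 0.1, -0.6]
grip_width: 0.0001
time: 19.1
position: [0.5318, -0.0175, 0.1106]
tool_rot: [-0.088, 0.996, -0.0, 0.0]
ft_force: [0.4, 0.2, 0.1]
grip_width: 0.0005
```

```bash
python3 -m jog '[{"grip":255,"travel":[0.05,-0.3,0],"twist":0},{"grip":255,"travel":[0,0,0],"twist":0},{"grip":255,"travel":[0,0,0],"twist":0}]'; python3 -m jog '[{"grip":255,"travel":[0.03,-0.2,0],"twist":0},{"grip":255,"travel":[0,0,0],"twist":0},{"grip":255,"travel":[0,0,0],"twist":0}]'
```

```text
time: 19.4
position: [0.5318, -0.0182, 0.1105]
tool_rot: [-0.088, 0.996, 0.002, -0.0]
ft_force: [0.3, 9.8, 1.0]
grip_width: -0.0001
time: 19.7
position: [0.5319, -0.0184, 0.1105]
tool_rot: [-0.087, 0.996, 0.003, -0.0]
ft_force: [1.0, 15.0, 1.8]
grip_width: 0.0006
```

Firm stop at 15 N, where 1.57 rad is expected. Backing off and checking.

```bash
python3 -m jog '[{"grip":255,"travel":[-0.1,0.6,0],"twist":0},{"grip":255,"travel":[-0.3,1.7,0],"twist":0},{"grip":255,"travel":[0,1,3],"twist":0},{"grip":255,"travel":[0,0,4.5],"twist":0},{"grip":255,"travel":[0,0,4.5],"twist":0},{"grip":255,"travel":[0,0,3],"twist":0},{"grip":255,"travel":[0,0,0],"twist":0},{"grip":255,"travel":[0,0,0],"twist":0}]'; python3 - <<'E'
from h import *
o=get_obs();w=camera('wrist')[:,:,::-1];t=camera('top')[:,:,::-1];print(o['position'],o['ft_force'])
import json;json.dump({k:np.array(v).tolist() for k,v in o.items()},open('o4.json','w'))
cv2.imwrite('pics/k.png',np.vstack([w[:240],cv2.resize(t[60:280,60:440],(512,296))]))
for k in ['tin_center','cup_center','dispenser_center']: print(k,[(np.round(d['at'],3),round(d['p'],2)) for d in search_frame(k,'top')[:1]])
E
```

```text
time: 20.5
position: [0.5284, 0.0103, 0.261]
tool_rot: [-0.088, 0.996, -0.0, 0.001]
ft_force: [-0.3, 0.7, -1.0]
grip_width: 0.0003
[0.52844634 0.01028704 0.26098939] [-0.30923957  0.7318456  -0.97003934]
tin_center [(array([0.63 , 0.538, 0.064]), 0.86)]
cup_center [(array([0.726, 0.206, 0.062]), 0.76)]
dispenser_center [(array([ 0.27 , -0.296,  0.065]), 0.81)]
```

View pics/k.png

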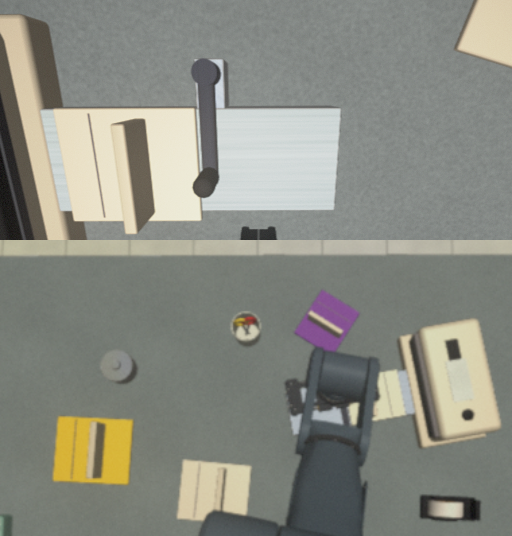

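```bash
python3 - <<'E'
from h import *
import json
o=json.load(open('o4.json'))
y=np.radians(-80);ux=np.array([np.cos(y),np.sin(y)]);uy=np.array([-ux[1],ux[0]])
p=wray(o,204,72,.08)[:2];k=wray(o,204,186,.125)[:2];d=k-p;print('theta',np.arctan2(d@uy,-(d@ux)),np.linalg.norm(d))
c=[wray(o,u,v,.076)[:2] for u,v in [(54,108),(197,107),(202,220),(74,221)]]
f=(c[0]+c[3])/2;b=(c[1]+c[2])/2;print('grip',b+(f-b)*55/140,'yaw',np.degrees(np.arctan2(*(f-b)[::-1])),np.linalg.norm(f-b))
E
```

```text
theta 1.5438393193005653 0.09839540852369706
grip [ 0.54318215 -0.10542933] yaw -79.33700668925734 0.14025076473071652
```

The latch reads 1.54 rad against the stop at 1.57, and the rest is at (0.543, -0.105), unmoved. The bystanders are within 4 mm of where they started. Handing in.

```bash
python3 -c "
from rig import *
print(hand_in(),get_obs()['time'])"
```

```text
the job is handed in; nothing more can be done
the job is handed in; nothing more can be done
```

I fitted the small cream rest into the way, wedged it home, swung the latch round to its stop and handed in at about 20.7 s, with the gripper clear of everything.

- **Rest:** It stopped advancing at (0.545, -0.106), and a push of about 25 N moved it no further. That is about 1 mm from the home I had worked out from the pictures. A wrist check after latching put it at (0.543, -0.105), within measuring error.
- **Latch:** It met a firm stop at 15 N. The camera read 1.54 rad against 1.57, which I take as measuring error because the stop was hard.
- **Bystanders:** The last top picture put the tin, cup and dispenser within 4 mm of their first readings, which is network error.

No check failed. The way's yaw readings from single pictures ranged from -77° to -81°, apart from one -69.5° reading off its partly hidden far end. I used -80°, which the close view over the way confirmed.

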